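# Zero the meter, close and pin the coil test fixture, hold it shut

## Task

Take a reading of the coil board in the clamshell test fixture: with the cover still open, press the push button on the trigger box fully down and let it come back up, so that the meter stores its open-circuit zero; then swing the hinged cover shut onto the board, take the knobbed guide pin out of its stand and push it down through the hole in the cover into the base until its collar presses the cover fully shut against the sprung contacts. Finish while still gripping the pin and pressing the cover fully shut: do not let go, because the reading is being taken. Leave the shorting plug in its stand and the screwdriver and the bottle where they are.

Things in the scene. Friction and masses are not known exactly. Their poses are not given: they have to be found in the camera images.
- fixture: clamshell test fixture, fixed to the bench: black base 160 (x) x 120 (y) x 30 mm with a front block (34 mm deep, x -82 to -48 mm) that rises to 45 mm and a cover hinged at the back. Origin: on the bench under the middle of the nest; x points to the hinge (back, away from the robot at yaw 0), z up. The nest holds the coil board at the origin's x and y.
- base_hole (a point): mouth of the vertical pin hole in the fixture's front block, 45 mm above the bench, at (-65, 0, 45) mm in the fixture frame; hole 9.6 mm wide, chamfered, 40 mm deep. Its axes are the fixture's
- hinge (a point): middle of the cover's hinge axis, at (70, 0, 49) mm in the fixture frame; the axis runs along the fixture's y
- cover (a joint): angle of the hinged cover, rad: 0 fully shut (hard stop), 1.6 to 1.9 as it stands open, past upright. Aluminium plate, 0.28 kg, 110 mm wide, 8 mm thick, reaching 147 mm from the hinge. Its damped, stiff hinge keeps it near upright; below about 1.1 rad it sinks by itself and comes to rest on four sprung contacts at about 0.035 rad; fully shut takes about 7 N more at the pin hole
- cover_hole (a point): middle of the pin hole in the cover (10 mm wide, chamfered, right through) at the cover's outer face, 135 mm from the hinge, between the coil window (42 x 58 mm, centred 70 mm from the hinge) and the tab; with the cover shut it lies 53 mm above the bench, straight over base_hole
- cover_tab (a point): outer (top) face of the 44 mm wide finger tab in the middle of the cover's free edge, 158 mm from the hinge; the tab is as thick as the cover (hinge axis in its mid-plane) and ends 166 mm from the hinge. x points to the hinge, z out of the outer face, which is turned away from the robot while the cover stands open
- board: coil board lying loose in the fixture's nest: green circuit board 70 x 50 x 4 mm with a 34 mm copper ring coil in the middle and four contact pads. Origin: centre of its underside, 30 mm above the bench
- stand: grey pin stand, fixed: block 45 (x) x 125 (y) x 45 mm with two holes at y = -35 and +35 mm, one holding the guide pin, the other the shorting plug (which is in which varies). Origin: centre of its underside
- guide_pin: guide pin, standing upright in the stand: steel shank 8 mm wide and 40 mm long with a pointed tip, then a steel collar 26 mm wide and 6 mm high, then a tall round black knob 20 mm wide and 30 mm high to grip; 76 mm in all, about 70 g. Origin: at the tip; z points up to the knob (collar underside at z = 40 mm, knob from 46 to 76 mm)
- short_plug: shorting plug, to be left in the stand: the same shank, but a flat black disc on top, 36 mm wide and 10 mm high. Origin: at the tip, z up
- trigger_box: black trigger box, fixed: 70 (x) x 105 (y) x 32 mm with a round steel push button in the middle of its top. Origin: centre of its underside
- zero_button_top (a point): centre of the top of the push button (24 mm wide, in a 40 mm wide dark rim), 54 mm above the bench when up; pressed straight down
- zero_button (a joint): travel of the push button, m: 0 up, 0.006 fully down; its spring takes 5 N to go fully down and brings it back up
- screwdriver: screwdriver, 180 mm long, lying on the bench behind the fixture. Origin: middle of its underside
- cleaner: white plastic bottle, 56 mm wide and 120 mm high, standing on the bench. Origin: centre of its underside
Things that resemble listed ones, but are neither listed nor needed, are in the scene too. What is shaped like the fixture but turquoise is not meant. Leave any pink look-alike of the guide_pin alone.

How it is judged:
By the outcome, as a careful person would: the job done as asked, in the order asked, and still so for the second after the job is handed in, while the arm keeps its last pose, push and grip.
It also fails if it takes over 72 s, if anything falls off the work surface, if the arm or the gripper's body presses on something with over 40 N, if the wrist force passes 120 N, or if a joint passes its speed limit or range.

## Robot

A 7-joint arm with a two-finger parallel gripper is mounted at the origin on the work surface. World frame = base frame: x ahead of the robot, y to its left, z up, the work surface at z = 0. Lengths are in m, angles in rad, forces in N, time in s.
With the tool pointing down it reaches from about 0.425 to 0.925 m from the base axis. Payload 6.8 kg.
Tool frame: the origin (TCP) lies on the centre line of the jaws, within the pads' length; the fingertips stand 19 mm ahead of it and the grasp point (between the pads) is the TCP (bot.tcp_to_tips is the distance from the TCP to the fingertips, in m); x points along the fingers, y is the direction in which the jaws open and shut, and the axes are right-handed (so a half turn about x gives the same grasp; the last joint's range is limited). The gripper opens to 85 mm and grips with 20 to 120 N. Pads are 22 mm wide; open, the fingers measure 114 mm over their backs; the gripper's body (76 mm by 85 mm) begins 54 mm behind the grasp point. The pads swing forward as they close: fully open they stand 13 mm farther back than shut.
Start: joints at [1.227, 0.477, 0.022, 1.555, -0.011, 1.109, -0.083], TCP at [0.158, -0.656, 0.25] pointing down, gripper open.
Joint ranges: [-2.96, 2.96], [-0.34, 2.1], [-1.41, 1.46], [0.24, 2.44], [-1.37, 4.51], [0.17, 1.92], [-2.96, 2.96]. Speed limits (rad/s): [2.39, 2.39, 3.14, 3.14, 3.14, 3.14, 3.14].

## Interface

Orientations are given as a unit quaternion [w, x, y, z].
In Python, from station import status, eyes, bot gives the robot as it stands.
- The arm moves only by the tool apply_moves, never from a script. Its arguments are lists of equal length, an entry for each row: "travel": the shift along the tool's x, y, z in cm, a list of three; "turn": the turn, a rotation vector about the tool's x, y, z in rad, a list of three; "grip": the closure, from 0 (fully open) to 1 (shut). In form: {"travel": [[tx, ty, tz], ...], "turn": [[wx, wy, wz], ...], "grip": [grip, ...]}. A call has 1 to 8 rows; each row shifts and turns the pose as measured when the row begins, along the tool's axes as they then stand; what a row does not reach is not made up. A row lasts 1/12 s, in which the tool goes at most 41.7 mm and 7.16 degrees, less where a joint would pass 70% of its speed; a pose out of reach is approached as far as the arm can. A call is refused whole if a number of a shift passes 4.17 or a number of a turn 0.125, either way. A call with a gripper value outside its range is refused whole. The fingers move at their own pace and stop on an object; "newtons" is the grip in N (left out, the last holds). Time passes only in rows, so rows that do not move let the fingers close. It gives the time, the measured TCP pose, the force and the opening at its end, in the units of the state.
- status.get_obs(): the state, without advancing time (a new reading comes with each control period).
- eyes.read_camera(name): name is "scene" or "side" or "wrist"; returns the picture (420x560x3 uint8, red, green, blue); there is no depth.
- eyes.calibration(name): a dict with "intrinsics" (3x3 intrinsics, pixels), "xyz" and "attitude" of the camera in the world; the wrist camera has in their place "T_tool_cam" (4x4, takes a point from camera to tool coordinates, whose origin is the TCP and whose axes are the tool frame's). Camera axes: x right, y down, z forward; pixel columns grow to the right and rows downward; lengths in m; the calibration is good to about 2 mm. The wrist camera is an equidistant fisheye: a pixel r from the principal point sees the ray r / f radians off the axis. A picture is of the moment at which its call begins: read the wrist's pose just before it. calibration takes no time and is no camera call.
- bot.hand_in(): hands the job in, once; it reports no verdict.
Trained networks look in the newest picture that a camera, given by its name, has taken for a name from the list of things; names that differ only in an ending like _2 or _b are one class to them, and where a whole thing is asked for, a point or a joint stands for the part that bears it (a point fixed in the world has none). Each returns a list of dicts, best first, with "score" (0 to 1); they miss things now and then, are a little off and sometimes report something else, mostly with a low value. They report only what shows in the picture. A call takes as long as a camera call. They do not tell look-alikes from the thing itself.
- eyes.masks_of(thing, camera): "region" (420x560 bool, what is visible of it) and "rect" ([left, top, right, bottom] in pixels, round what is visible of it).
The state is a dict: "t": time; "q": joint angles; "joint_vel": joint speeds; "joint_torque": joint torques, N m; "eef_pos": TCP position; "tool_rot": TCP orientation; "contact_force": force on the tool from outside, world axes, zero at the start; "torque": the same for the moment, N m; "gripper_width": opening from 0.0 (shut) to 1.0 (fully open).
Only numpy, scipy, OpenCV 4.12 (cv2) and the standard library are available. Lean on these libraries where they do the work, as an engineer would, in place of code of your own. Each camera call takes 0.05 s, during which the arm holds its last target. There are 200 camera calls.

## Working session

There is one attempt and no reset: what is moved stays moved. The work goes in short steps, Python scripts to look and compute and a tool call to move; the robot and the scene stay as the last step left them, time stands still between calls to the robot, and variables do not carry over. Pictures are saved under pics/ and viewed, about 8 in all and at most 12, crops included, and the job is handed in when it is done.

Besides the shell and the picture viewer there is one more tool, called in YAML: its name, and indented under it one key for each argument. apply_moves: Moves the arm, as the interface text tells. Its arguments: {"type":"object","properties":{"travel":{"type":"array"},"turn":{"type":"array"},"grip":{"type":"array"},"newtons":{"type":"number"}},"required":["travel","turn","grip"]}

```bash
ls; mkdir -p pics; python3 - <<'E'
from station import status, eyes, bot
import cv2,numpy as np
o=status.get_obs(); print(o['t'],o['eef_pos'],o['tool_rot'],o['gripper_width'])
for n in ['scene','side']:
    im=eyes.read_camera(n); cv2.imwrite(f'pics/{n}0.png',im[...,::-1]); c=eyes.calibration(n)
    print(n,{k:np.round(v,4).tolist() for k,v in c.items()})
print({k:np.round(v,4).tolist() for k,v in eyes.calibration('wrist').items()})
a=cv2.imread('pics/scene0.png')
E
```

```text
pics
0.0 [ 0.15757861 -0.65578296  0.24934713] [-0.08256955 -0.70207711 -0.0838142   0.70231416] 0.9979197920013961
scene {'intrinsics': [[432.679, 0.0, 279.5532], [0.0, 432.679, 212.1319], [0.0, 0.0, 1.0]], 'xyz': [1.0365, 0.5209, 0.7884], 'attitude': [-0.1384, 0.3591, 0.8511, -0.3571]}
side {'intrinsics': [[465.9187, 0.0, 274.6793], [0.0, 465.9187, 210.5141], [0.0, 0.0, 1.0]], 'xyz': [0.2853, -0.7835, 0.6105], 'attitude': [-0.4781, 0.8656, -0.1292, 0.0736]}
{'intrinsics': [[325.1923, 0.0, 276.9153], [0.0, 325.1923, 211.714], [0.0, 0.0, 1.0]], 'T_tool_cam': [[-0.0006, -0.3262, 0.9453, -0.1239], [1.0, 0.0009, 0.0009, -0.0004], [-0.0011, 0.9453, 0.3262, -0.0835], [0.0, 0.0, 0.0, 1.0]]}
```

View pics/scene0.png

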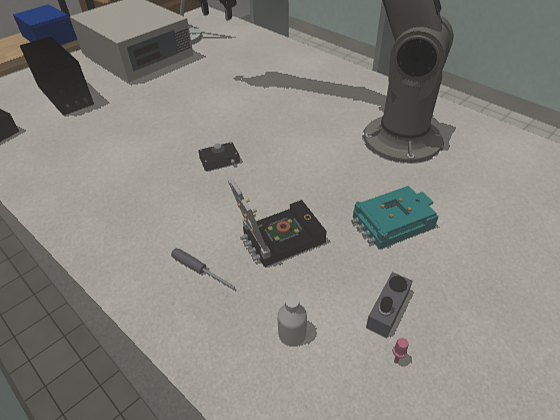

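View pics/side0.png

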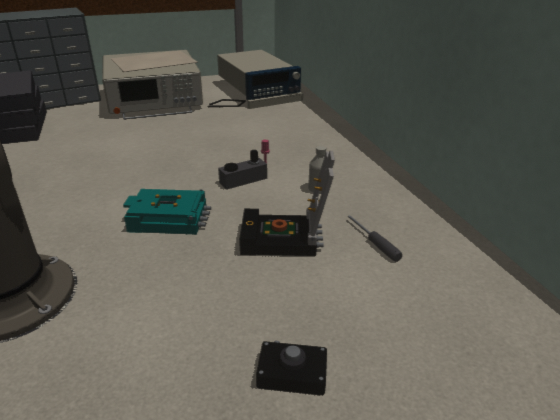

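```bash
cat > h.py <<'E'
from station import status, eyes, bot
import cv2,numpy as np
from scipy.spatial.transform import Rotation as R
def rot(q): return R.from_quat(np.roll(q,-1)).as_matrix()
def ray(cam,px):
    c=eyes.calibration(cam); K=np.array(c['intrinsics']); u=(np.array(px,float)-K[:2,2])/K[0,0]
    if cam=='wrist':
        o=status.get_obs(); T=np.array(c['T_tool_cam']); r=np.hypot(*u)
        d=np.r_[u/max(r,1e-9)*np.sin(r),np.cos(r)]; M=rot(o['tool_rot'])
        return np.array(o['eef_pos'])+M@T[:3,3], M@T[:3,:3]@d
    return np.array(c['xyz']), rot(c['attitude'])@np.r_[u,1]
def at_z(cam,px,z):
    p,d=ray(cam,px); return p+d*(z-p[2])/d[2]
def tri(a,b):
    (p,d),(q,e)=ray(*a),ray(*b)
    s=np.linalg.lstsq(np.c_[d,-e],q-p,rcond=None)[0]; A=p+d*s[0];B=q+e*s[1]
    return (A+B)/2,np.linalg.norm(A-B)
def proj(cam,P):
    c=eyes.calibration(cam); K=np.array(c['intrinsics'])
    if cam=='wrist':
        o=status.get_obs(); T=np.array(c['T_tool_cam']); M=rot(o['tool_rot'])
        t=M.T@(np.array(P)-o['eef_pos']); v=T[:3,:3].T@(t-T[:3,3])
        th=np.arctan2(np.hypot(*v[:2]),v[2]); return K[:2,2]+K[0,0]*th*v[:2]/np.hypot(*v[:2])
    v=rot(c['attitude']).T@(np.array(P)-c['xyz']); return (K@v)[:2]/v[2]
E
python3 - <<'E'
from h import *
np.set_printoptions(precision=4,suppress=True)
for cam in ['scene','side']:
    eyes.read_camera(cam)
    for n in ['fixture','guide_pin','short_plug','stand','trigger_box','zero_button','cover','board']:
        for m in eyes.masks_of(n,cam)[:3]:
            ys,xs=np.nonzero(m['region']); print(cam,n,round(m['score'],2),np.round(m['rect']).tolist(),xs.mean().round(1),ys.mean().round(1))
print('button',at_z('scene',(219,148),.054),at_z('side',(293,350),.054),tri(('scene',(219,148)),('side',(293,350))))
print('basehole',at_z('scene',(307,217),.045),at_z('side',(250,223),.045))
print('board',at_z('scene',(284,227),.034),at_z('side',(279,225),.034))
E
```

```text
scene fixture 0.8 [350.0, 186.0, 438.0, 250.0] 394.5 216.8
scene fixture 0.63 [230.0, 180.0, 326.0, 268.0] 278.0 230.6
scene fixture 0.55 [388.0, 273.0, 410.0, 292.0] 397.5 283.9
scene guide_pin 0.83 [393.0, 339.0, 409.0, 364.0] 399.7 349.0
scene guide_pin 0.51 [378.0, 297.0, 391.0, 314.0] 384.9 306.6
scene short_plug 0.52 [387.0, 274.0, 408.0, 293.0] 397.6 283.8
scene stand 0.93 [367.0, 270.0, 410.0, 339.0] 387.0 309.0
scene trigger_box 0.65 [199.0, 140.0, 242.0, 168.0] 218.9 156.3
scene zero_button 0.55 [214.0, 144.0, 223.0, 152.0] 217.3 147.1
scene cover 0.71 [359.0, 187.0, 434.0, 233.0] 397.4 209.2
scene cover 0.61 [231.0, 180.0, 264.0, 251.0] 247.0 213.6
scene cover 0.32 [199.0, 140.0, 240.0, 169.0] 218.8 156.1
scene board 0.55 [267.0, 219.0, 303.0, 242.0] 283.2 230.3
side fixture 0.75 [239.0, 153.0, 334.0, 254.0] 289.6 223.2
side fixture 0.64 [124.0, 191.0, 211.0, 235.0] 166.1 211.4
side guide_pin 0.61 [263.0, 139.0, 270.0, 163.0] 264.6 148.7
side guide_pin 0.51 [252.0, 152.0, 257.0, 162.0] 253.3 157.3
side short_plug 0.42 [225.0, 164.0, 235.0, 170.0] 230.4 167.1
side stand 0.9 [218.0, 161.0, 268.0, 187.0] 242.2 174.3
side trigger_box 0.61 [256.0, 342.0, 324.0, 395.0] 291.7 367.9
side zero_button 0.6 [284.0, 346.0, 300.0, 362.0] 292.3 353.1
side cover 0.7 [122.0, 190.0, 203.0, 218.0] 162.2 203.0
side cover 0.67 [256.0, 343.0, 324.0, 395.0] 291.6 367.8
side cover 0.6 [308.0, 154.0, 335.0, 235.0] 320.5 191.4
side board 0.68 [266.0, 218.0, 293.0, 236.0] 278.3 227.2
side board 0.24 [252.0, 150.0, 257.0, 164.0] 253.5 156.8
button [ 0.4608 -0.3132  0.054 ] [ 0.4572 -0.3266  0.054 ] (array([ 0.4577, -0.3206,  0.0479]), np.float64(0.0033935168039689336))
basehole [0.4853 0.0453 0.045 ] [0.4853 0.0428 0.045 ]
board [0.5396 0.0209 0.034 ] [0.5487 0.0326 0.034 ]
```

```bash
cat >> h.py <<'E'
def plan(target,yaw=0.0,step=4.0,ystep=.11):
    """rows to world target with a spin about tool x (rad), equal parts; prints tool-axis cm"""
    o=status.get_obs(); M=rot(o['tool_rot']); d=np.array(target)-o['eef_pos']
    n=int(max(1,np.ceil(np.linalg.norm(d)*100/step),np.ceil(abs(yaw)/ystep)))
    print('n',n,'each turn',round(yaw/n,4))
    print([np.round(R.from_rotvec([yaw*i/n,0,0]).as_matrix().T@M.T@d*100/n,2).tolist() for i in range(n)])
def show():
    o=status.get_obs(); M=rot(o['tool_rot'])
    print('t',round(o['t'],2),'p',np.round(o['eef_pos'],4),'F',np.round(o['contact_force'],2),'w',round(o['gripper_width'],3),'toolx',np.round(M[:,0],3),'tooly yaw',round(np.arctan2(M[1,1],M[0,1]),3))
E
python3 - <<'E'
from h import *
np.set_printoptions(precision=4,suppress=True)
show();print(bot.tcp_to_tips)
plan([.458,-.32,.16])
print('pin',tri(('scene',(385,302)),('side',(253.5,156))),at_z('scene',(397.5,283.8),.054))
print('stand cornertop',[at_z('scene',p,.045)[:2] for p in [(391,272),(411,278),(369,327)]])
print('pink',tri(('scene',(400,349)),('side',(264.6,149))))
print('bottle base',at_z('scene',(292,338),.0))
E
```

```text
t 1.0 p [ 0.1577 -0.6563  0.2503] F [ 0.02 -0.12  0.24] w 1.001 toolx [ 0. -0. -1.] tooly yaw -1.335
0.019
n 12 each turn 0.0
[[0.75, -2.14, -3.09], [0.75, -2.14, -3.09], [0.75, -2.14, -3.09], [0.75, -2.14, -3.09], [0.75, -2.14, -3.09], [0.75, -2.14, -3.09], [0.75, -2.14, -3.09], [0.75, -2.14, -3.09], [0.75, -2.14, -3.09], [0.75, -2.14, -3.09], [0.75, -2.14, -3.09], [0.75, -2.14, -3.09]]
pin (array([0.5684, 0.3239, 0.0667]), np.float64(0.0001607542049355782)) [0.5062 0.3134 0.054 ]
stand cornertop [array([0.4836, 0.2838]), array([0.4678, 0.3228]), array([0.6217, 0.3286])]
pink (array([0.6206, 0.3969, 0.0482]), np.float64(0.0003518451159319797))
bottle base [0.7229 0.2217 0.    ]
```

apply_moves:
  travel:
    - [0.75,-2.14,-3.09]
    - [0.75,-2.14,-3.09]
    - [0.75,-2.14,-3.09]
    - [0.75,-2.14,-3.09]
    - [0.75,-2.14,-3.09]
    - [0.75,-2.14,-3.09]
    - [0.75,-2.14,-3.09]
    - [0.75,-2.14,-3.09]
  turn:
    - [0,0,0]
    - [0,0,0]
    - [0,0,0]
    - [0,0,0]
    - [0,0,0]
    - [0,0,0]
    - [0,0,0]
    - [0,0,0]
  grip: [1,1,1,1,1,1,1,1]

```text
t: 1.67
eef_pos: [0.3569, -0.4352, 0.1889]
tool_rot: [-0.08, -0.702, -0.072, 0.704]
contact_force: [0.7, 0.4, 0.6]
gripper_width: 0.003
```

apply_moves:
  travel:
    - [0.75,-2.14,-3.09]
    - [0.75,-2.14,-3.09]
    - [0.75,-2.14,-3.09]
    - [0.75,-2.14,-3.09]
    - [0,0,0]
  turn:
    - [0,0,0]
    - [0,0,0]
    - [0,0,0]
    - [0,0,0]
    - [0,0,0]
  grip: [1,1,1,1,1]

```text
t: 2.08
eef_pos: [0.4696, -0.3119, 0.1563]
tool_rot: [0.083, 0.703, 0.076, -0.702]
contact_force: [0.6, 0.6, 0.4]
gripper_width: -0.001
```

```bash
python3 - <<'E'
from h import *
np.set_printoptions(precision=4,suppress=True)
show()
im=eyes.read_camera('wrist'); cv2.imwrite('pics/w1.png',im[...,::-1])
for m in eyes.masks_of('zero_button','wrist')[:2]:
    ys,xs=np.nonzero(m['region']); r=m['rect'];print(m['score'],r,xs.mean(),ys.mean(),at_z('wrist',(xs.mean(),ys.mean()),.054),at_z('wrist',((r[0]+r[2])/2,(r[1]+r[3])/2),.054))
print(proj('wrist',[.458,-.32,.054]))
E
```

```text
t 2.08 p [ 0.4696 -0.3119  0.1563] F [0.57 0.55 0.42] w -0.001 toolx [ 0.003 -0.01  -1.   ] tooly yaw -1.346
0.71 [277.2, 221.9, 305.9, 249.6] 290.4684813753582 234.94985673352434 [ 0.4542 -0.3321  0.054 ] [ 0.4538 -0.3331  0.054 ]
[275.9771 227.33  ]
```

View pics/w1.png

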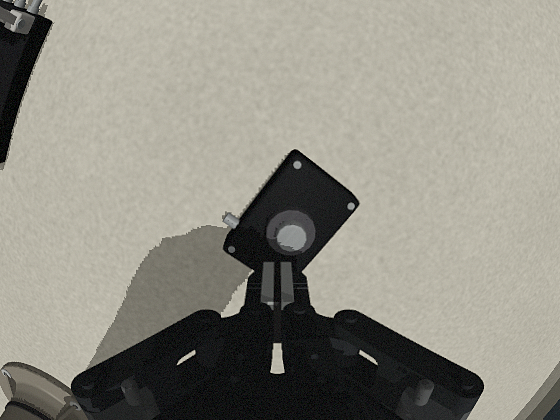

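```bash
python3 - <<'E'
from h import *
show(); plan([.455,-.330,.10],step=2.5)
E
```

```text
t 2.18 p [ 0.4652 -0.318   0.157 ] F [-0.02 -1.79  0.71] w 0.002 toolx [ 0.001 -0.013 -1.   ] tooly yaw -1.352
n 3 each turn 0.0
[[1.91, 0.29, 0.42], [1.91, 0.29, 0.42], [1.91, 0.29, 0.42]]
```

apply_moves:
  travel:
    - [1.9,0.3,0.42]
    - [1.9,0.3,0.42]
    - [1.9,0.3,0.42]
    - [0,0,0]
    - [0,0,0]
  turn:
    - [0,0,0]
    - [0,0,0]
    - [0,0,0]
    - [0,0,0]
    - [0,0,0]
  grip: [1,1,1,1,1]

```text
t: 2.6
eef_pos: [0.4516, -0.3386, 0.1014]
tool_rot: [0.081, 0.703, 0.067, -0.703]
contact_force: [-0.4, 0.2, -0.1]
gripper_width: -0.003
```

```bash
python3 - <<'E'
from h import *
np.set_printoptions(precision=4,suppress=True)
show()
im=eyes.read_camera('wrist'); cv2.imwrite('pics/w2.png',im[...,::-1])
for m in eyes.masks_of('zero_button','wrist')[:2]:
    ys,xs=np.nonzero(m['region']); r=m['rect'];print(m['score'],r,at_z('wrist',((r[0]+r[2])/2,(r[1]+r[3])/2),.054))
show(); plan([.454,-.332,.074],step=1.5)
E
```

```text
t 2.6 p [ 0.4516 -0.3386  0.1014] F [-0.44  0.17 -0.08] w -0.003 toolx [ 0.003 -0.02  -1.   ] tooly yaw -1.361
0.83 [236.3, 219.3, 277.8, 255.4] [ 0.4581 -0.3261  0.054 ]
t 2.7 p [ 0.452  -0.3384  0.1019] F [-0.6   0.35 -0.19] w 0.007 toolx [ 0.003 -0.02  -1.   ] tooly yaw -1.361
n 2 each turn 0.0
[[1.39, -0.32, -0.17], [1.39, -0.32, -0.17]]
```

apply_moves:
  travel:
    - [1.0,-0.6,-0.25]
    - [1.0,-0.6,-0.25]
    - [0.5,0,0]
    - [0.4,0,0]
  turn:
    - [0,0,-0.02]
    - [0,0,0]
    - [0,0,0]
    - [0,0,0]
  grip: [1,1,1,1]

```text
t: 3.03
eef_pos: [0.4572, -0.3259, 0.0744]
tool_rot: [0.075, 0.705, 0.073, -0.701]
contact_force: [-0.6, -0.5, 0.0]
gripper_width: -0.002
```

```bash
python3 - <<'E'
from h import *
show(); plan([.457,-.327,.066],step=5)
E
```

```text
t 3.03 p [ 0.4572 -0.3259  0.0744] F [-0.55 -0.54  0.05] w -0.002 toolx [ 0.005 -0.002 -1.   ] tooly yaw -1.361
n 1 each turn 0.0
[[0.84, 0.1, 0.04]]
```

apply_moves:
  travel:
    - [0.4,0,0]
    - [0.4,0,0]
    - [0.3,0,0]
  turn:
    - [0,0,0]
    - [0,0,0]
    - [0,0,0]
  grip: [1,1,1]

```text
t: 3.28
eef_pos: [0.4576, -0.3258, 0.0661]
tool_rot: [0.075, 0.704, 0.073, -0.702]
contact_force: [-16.7, 11.2, 60.7]
gripper_width: -0.001
```

apply_moves:
  travel:
    - [-0.8,0,0]
    - [-2,0,0]
    - [-4,0,0]
    - [-4,0,0]
    - [-4,0,0]
    - [-2,0,0]
    - [0,0,0]
  turn:
    - [0,0,0]
    - [0,0,0]
    - [0,0,0]
    - [0,0,0]
    - [0,0,0]
    - [0,0,0]
    - [0,0,0]
  grip: [1,1,1,1,1,1,1]

```text
t: 3.87
eef_pos: [0.4572, -0.3246, 0.2413]
tool_rot: [0.075, 0.704, 0.074, -0.702]
contact_force: [0.4, -1.1, -0.2]
gripper_width: -0.002
```

```bash
python3 - <<'E'
from h import *
np.set_printoptions(precision=4,suppress=True)
show()
a=cv2.imread('pics/scene0.png')[165:275,215:335]; b=cv2.imread('pics/side0.png')[140:260,230:345]
f=lambda x:cv2.resize(x,(400,400),interpolation=cv2.INTER_CUBIC)
im=np.hstack([f(a),f(b)])
cv2.imwrite('pics/fix.png',im)
E
```

```text
t 3.87 p [ 0.4572 -0.3246  0.2413] F [ 0.39 -1.08 -0.18] w -0.002 toolx [ 0.002 -0.001 -1.   ] tooly yaw -1.359
```

View pics/fix.png

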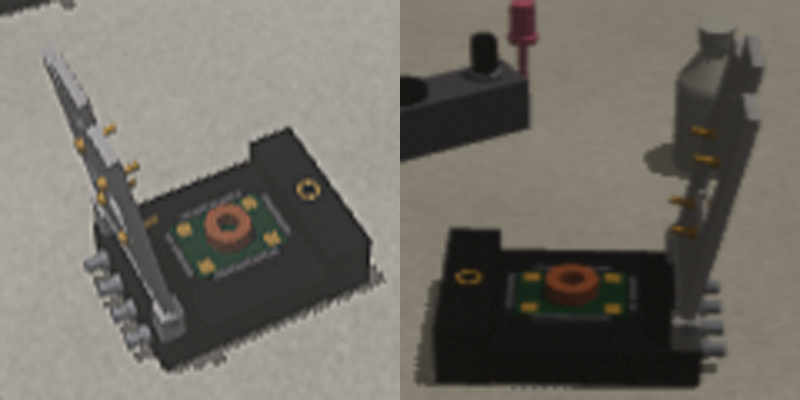

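```bash
python3 - <<'E'
from h import *
np.set_printoptions(precision=4,suppress=True)
A=at_z('scene',(302.6,199.9),.045);B=at_z('scene',(326.6,231),.045);print('corners',A,B,B-A,np.linalg.norm(B-A))
C=at_z('side',(244.4,209),.045);D=at_z('side',(258.8,209),.045);print(C,D)
h=tri(('scene',(307.4,217)),('side',(249.6,223.1)));print('hole',h)
c=tri(('scene',(283.4,227.4)),('side',(279.5,223.4)));print('coil',c)
d=c[0]-h[0];print(np.linalg.norm(d[:2]),np.arctan2(d[1],d[0]))
# tab top edge
print('tab',tri(('scene',(215+52*.3,165+55*.275)),('side',(230+(752-400)*.2875,140+38*.3))))
# fit yaw & xy by pixels
from scipy.optimize import least_squares
obs=[('scene',(307.4,217),(-.065,0,.045)),('side',(249.6,223.1),(-.065,0,.045)),('scene',(302.6,199.9),(-.082,-.06,.045)),('scene',(326.6,231),(-.082,.06,.045)),
('side',(244.4,209),(-.082,.06,.045)),('side',(258.8,209),(-.048,.06,.045))]
def W(p,l): cs,s=np.cos(p[2]),np.sin(p[2]); return [p[0]+cs*l[0]-s*l[1],p[1]+s*l[0]+cs*l[1],l[2]]
# decide which corner is +y by trying both
for sg in (1,-1):
    r=least_squares(lambda p:np.concatenate([proj(k,W(p,(l[0],l[1]*(sg if k=='scene' else 1),l[2])))-u for k,u,l in obs]),[.545,.03,-.1])
    print(sg,r.x,r.cost,np.round(r.fun,1))
p=r.x
E
```

```text
corners [ 0.4485 -0.0028  0.045 ] [0.4877 0.1087 0.045 ] [0.0391 0.1116 0.    ] 0.11823008062888328
[0.4875 0.1025 0.045 ] [0.5191 0.093  0.045 ]
hole (array([0.4844, 0.045 , 0.0438]), np.float64(0.0012236526635396288))
coil (array([0.5475, 0.0264, 0.0426]), np.float64(0.000684188282739872))
0.06581629162735715 -0.28695218093685226
tab (array([ 0.6418, -0.0202,  0.2225]), np.float64(0.008150126522057094))
1 [ 0.545   0.023  -0.3474] 1.811413341386316 [-0.  -0.3 -0.5 -0.6 -0.5 -0.7 -0.6 -0.1 -0.2 -1.1  0.2 -0.7]
-1 [ 0.4223  0.0872 -3.2971] 948.1456038891735 [  9.3   6.9  -2.9  -8.3  -7.2  12.9   1.3  11.5  12.8  20.2 -17.5  21.4]
```

```bash
python3 - <<'E'
from h import *
plan([.71,-.13,.235],yaw=.54)
E
```

```text
n 8 each turn 0.0675
[[0.08, -1.71, -3.6], [0.08, -1.95, -3.48], [0.08, -2.18, -3.34], [0.08, -2.4, -3.18], [0.08, -2.61, -3.01], [0.08, -2.81, -2.83], [0.08, -2.99, -2.63], [0.08, -3.16, -2.43]]
```

apply_moves:
  travel:
    - [0.08,-1.7,-3.6]
    - [0.08,-1.95,-3.5]
    - [0.08,-2.2,-3.3]
    - [0.08,-2.4,-3.2]
    - [0.08,-2.6,-3.0]
    - [0.08,-2.8,-2.8]
    - [0.08,-3.0,-2.6]
    - [0.08,-3.1,-2.4]
  turn:
    - [0.0675,0,0]
    - [0.0675,0,0]
    - [0.0675,0,0]
    - [0.0675,0,0]
    - [0.0675,0,0]
    - [0.0675,0,0]
    - [0.0675,0,0]
    - [0.0675,0,0]
  grip: [1,1,1,1,1,1,1,1]

```text
t: 4.53
eef_pos: [0.7131, -0.1399, 0.2281]
tool_rot: [0.128, -0.694, 0.135, 0.696]
contact_force: [-0.1, -0.7, -0.1]
gripper_width: -0.001
```

apply_moves:
  travel:
    - [0,0,0]
    - [0,0,0]
  turn:
    - [0,0,0]
    - [0,0,0]
  grip: [1,1]

```text
t: 4.7
eef_pos: [0.7188, -0.1282, 0.2227]
tool_rot: [0.127, -0.694, 0.13, 0.697]
contact_force: [-1.1, -1.3, 0.2]
gripper_width: 0.001
```

```bash
python3 - <<'E'
from h import *
np.set_printoptions(precision=4,suppress=True)
show()
im=eyes.read_camera('wrist'); cv2.imwrite('pics/w3.png',im[...,::-1])
im2=eyes.read_camera('side')
a=np.hstack([cv2.resize(im,(400,300)),cv2.resize(im2,(400,300))]);cv2.imwrite('pics/v3.png',a[...,::-1])
plan([.69,-.025,.195])
E
```

```text
t 4.7 p [ 0.7188 -0.1282  0.2227] F [-1.14 -1.29  0.24] w 0.001 toolx [-0.005 -0.004 -1.   ] tooly yaw -1.936
n 3 each turn 0.0
[[0.93, -2.89, 2.09], [0.93, -2.89, 2.09], [0.93, -2.89, 2.09]]
```

View pics/v3.png

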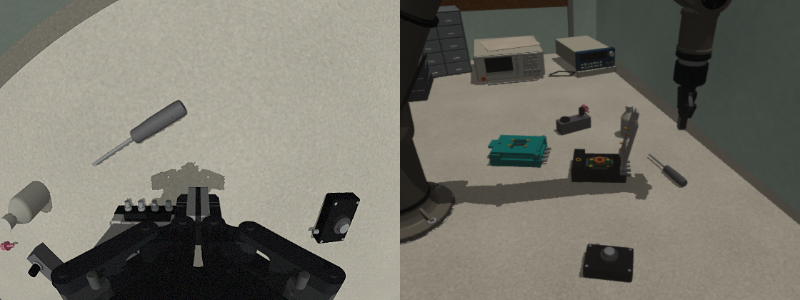

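apply_moves:
  travel:
    - [0.9,-3.6,0.5]
    - [0.9,-3.6,1.5]
    - [0.9,-1.5,2.5]
    - [0,0,0]
    - [0,0,0]
  turn:
    - [0,0,0]
    - [0,0,0]
    - [0,0,0]
    - [0,0,0]
    - [0,0,0]
  grip: [1,1,1,1,1]

```text
t: 5.22
eef_pos: [0.7023, -0.0393, 0.1929]
tool_rot: [0.129, -0.692, 0.136, 0.697]
contact_force: [0.7, -0.8, 0.2]
gripper_width: -0.001
```

```bash
python3 - <<'E'
from h import *
show(); o=status.get_obs(); d=np.array(o['eef_pos'])[:2]-[.546,.024]; c,s=np.cos(-.33),np.sin(-.33); print('fix',d@[c,s],d@[-s,c])
im2=eyes.read_camera('side'); im=eyes.read_camera('scene')
a=np.hstack([cv2.resize(im[100:310,100:380],(400,300)),cv2.resize(im2[60:270,200:480],(400,300))]);cv2.imwrite('pics/v4.png',a[...,::-1])
E
```

```text
t 5.22 p [ 0.7023 -0.0393  0.1929] F [ 0.66 -0.8   0.18] w -0.001 toolx [-0.008 -0.009 -1.   ] tooly yaw -1.948
fix 0.1683254323973707 -0.009212754575744653
```

View pics/v4.png

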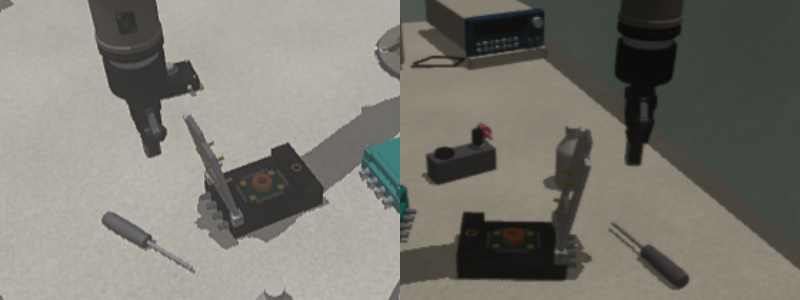

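apply_moves:
  travel:
    - [0,0,2]
    - [0,0,2]
    - [0,0,2]
    - [0,0,2]
    - [0,0,2]
    - [0,0,2]
  turn:
    - [0,0,0]
    - [0,0,0]
    - [0,0,0]
    - [0,0,0]
    - [0,0,0]
    - [0,0,0]
  grip: [1,1,1,1,1,1]

```text
t: 5.82
eef_pos: [0.5947, -0.0102, 0.197]
tool_rot: [-0.136, 0.696, -0.145, -0.69]
contact_force: [0.8, 0.1, 0.6]
gripper_width: 0.002
```

apply_moves:
  travel:
    - [0,0,2]
    - [0,0,2]
    - [0,0,2]
  turn:
    - [0,0,0]
    - [0,0,0]
    - [0,0,0]
  grip: [1,1,1]

```text
t: 6.07
eef_pos: [0.5393, 0.007, 0.1986]
tool_rot: [-0.139, 0.698, -0.149, -0.687]
contact_force: [0.3, -0.3, 0.5]
gripper_width: -0.004
```

```bash
python3 - <<'E'
from h import *
show(); o=status.get_obs(); d=np.array(o['eef_pos'])[:2]-[.546,.024]; c,s=np.cos(-.33),np.sin(-.33); print('fix',d@[c,s],d@[-s,c])
im2=eyes.read_camera('side'); im=eyes.read_camera('scene')
a=np.hstack([cv2.resize(im[100:310,100:380],(400,300)),cv2.resize(im2[60:270,200:480],(400,300))]);cv2.imwrite('pics/v5.png',a[...,::-1])
E
```

```text
t 6.07 p [0.5393 0.007  0.1986] F [ 0.29 -0.34  0.48] w -0.004 toolx [ 0.013 -0.017 -1.   ] tooly yaw -1.981
fix -0.0008102765534353149 -0.018201035067233983
```

View pics/v5.png

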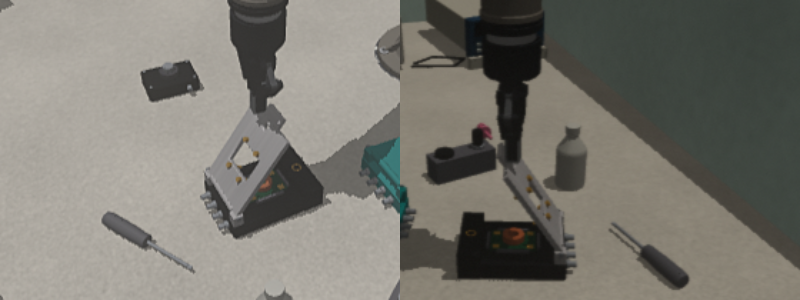

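```bash
python3 - <<'E'
from h import *
plan([.565,.322,.19])
E
```

```text
n 8 each turn 0.0
[[0.04, -3.74, 1.24], [0.04, -3.74, 1.24], [0.04, -3.74, 1.24], [0.04, -3.74, 1.24], [0.04, -3.74, 1.24], [0.04, -3.74, 1.24], [0.04, -3.74, 1.24], [0.04, -3.74, 1.24]]
```

apply_moves:
  travel:
    - [-3,0,0]
    - [0,-3.7,1.2]
    - [0,-3.7,1.2]
    - [0,-3.7,1.2]
    - [0,-3.7,1.2]
    - [0,-3.7,1.2]
    - [0.5,-3.7,1.2]
    - [1,-3.7,1.2]
  turn:
    - [0,-0.019,-0.01]
    - [0,0,0]
    - [0,0,0]
    - [0,0,0]
    - [0,0,0]
    - [0,0,0]
    - [0,0,0]
    - [0,0,0]
  grip: [1,1,1,1,0.6,0.45,0.45,0.45]

```text
t: 6.83
eef_pos: [0.583, 0.2618, 0.2215]
tool_rot: [-0.159, 0.694, -0.16, -0.684]
contact_force: [-0.0, -0.3, -0.2]
gripper_width: 0.546
```

apply_moves:
  travel:
    - [1,-2,0]
    - [1,-1,0]
    - [0,0,0]
    - [0,0,0]
  turn:
    - [0,0,0]
    - [0,0,0]
    - [0,0,0]
    - [0,0,0]
  grip: [0.45,0.45,0.45,0.45]

```text
t: 7.17
eef_pos: [0.6004, 0.2958, 0.1997]
tool_rot: [-0.159, 0.695, -0.157, -0.683]
contact_force: [0.0, -0.7, 0.8]
gripper_width: 0.551
```

```bash
python3 - <<'E'
from h import *
np.set_printoptions(precision=4,suppress=True)
show()
im=eyes.read_camera('wrist'); cv2.imwrite('pics/w6.png',im[...,::-1])
for n in ['guide_pin','short_plug','stand']:
  for m in eyes.masks_of(n,'wrist')[:3]:
    ys,xs=np.nonzero(m['region']); r=m['rect'];print(n,m['score'],r,at_z('wrist',(xs.mean(),ys.mean()),.065),xs.mean(),ys.mean())
show()
print('proj pin top',proj('wrist',[.568,.324,.081]))
E
```

```text
t 7.17 p [0.6004 0.2958 0.1997] F [ 0.04 -0.7   0.77] w 0.551 toolx [ 0.017 -0.    -1.   ] tooly yaw -2.021
guide_pin 0.91 [249.8, 232.2, 276.6, 269.9] [0.5724 0.326  0.065 ] 259.4103831891224 249.12360939431397
guide_pin 0.84 [118.2, 219.3, 169.8, 256.5] [0.6295 0.4244 0.065 ] 138.26948480845442 238.1889035667107
short_plug 0.79 [290.3, 278.4, 323.6, 310.8] [0.5115 0.3085 0.065 ] 305.46153846153845 294.0659340659341
stand 0.58 [220.7, 193.0, 326.9, 319.2] [0.5659 0.3127 0.065 ] 276.6827524575514 248.8009383378016
t 7.37 p [0.6    0.2952 0.2007] F [ 0.1  -1.49 -0.14] w 0.548 toolx [ 0.018  0.    -1.   ] tooly yaw -2.022
proj pin top [263.3461 259.9047]
```

View pics/w6.png

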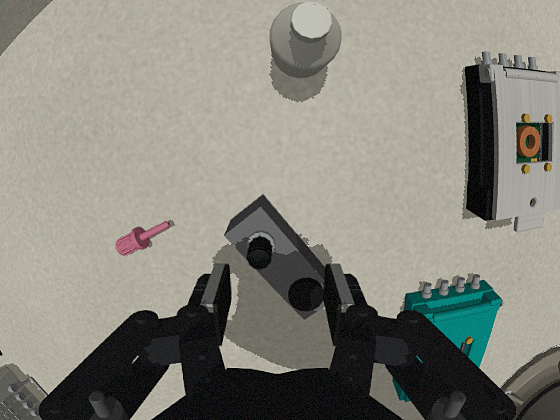

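```bash
python3 - <<'E'
from h import *
np.set_printoptions(precision=4,suppress=True)
print(at_z('wrist',(260,257),.081),at_z('wrist',(261,245),.051),at_z('wrist',(305.5,294),.055))
show();plan([.572,.324,.125],step=3)
E
```

```text
[0.5716 0.3253 0.081 ] [0.5699 0.327  0.051 ] [0.5052 0.3107 0.055 ]
t 7.37 p [0.6    0.2952 0.2007] F [ 0.1  -1.49 -0.14] w 0.548 toolx [ 0.018  0.    -1.   ] tooly yaw -2.022
n 3 each turn 0.0
[[2.51, -0.44, 1.3], [2.51, -0.44, 1.3], [2.51, -0.44, 1.3]]
```

apply_moves:
  travel:
    - [2.3,-0.5,1.3]
    - [2.3,-0.5,1.3]
    - [2.2,-0.5,1.3]
    - [0,0,0]
    - [0,0,0]
  turn:
    - [0,-0.016,0.008]
    - [0,0,0]
    - [0,0,0]
    - [0,0,0]
    - [0,0,0]
  grip: [0.45,0.45,0.45,0.45,0.45]

```text
t: 7.78
eef_pos: [0.5764, 0.3191, 0.1368]
tool_rot: [-0.163, 0.691, -0.161, -0.685]
contact_force: [0.1, -0.4, 1.3]
gripper_width: 0.552
```

```bash
python3 - <<'E'
from h import *
np.set_printoptions(precision=4,suppress=True)
show()
im=eyes.read_camera('wrist'); cv2.imwrite('pics/w7.png',cv2.resize(im[150:330,150:410],None,fx=2,fy=2,interpolation=cv2.INTER_CUBIC)[...,::-1])
for m in eyes.masks_of('guide_pin','wrist')[:2]: print(m['score'],m['rect'])
show()
print('proj pin top, collar',proj('wrist',[.571,.326,.081]),proj('wrist',[.571,.326,.051]))
E
```

```text
t 7.78 p [0.5764 0.3191 0.1368] F [ 0.13 -0.39  1.28] w 0.552 toolx [ 0.009  0.001 -1.   ] tooly yaw -2.033
0.83 [252.3, 221.1, 289.5, 270.4]
0.72 [91.9, 211.9, 156.3, 258.2]
t 7.88 p [0.5767 0.3193 0.1373] F [ 1.22 -1.63  0.19] w 0.548 toolx [ 0.009  0.001 -1.   ] tooly yaw -2.033
proj pin top, collar [271.3172 257.1151] [272.1965 238.0826]
```

View pics/w7.png

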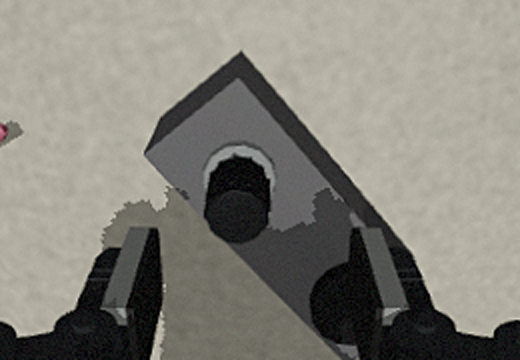

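```bash
python3 - <<'E'
from h import *
np.set_printoptions(precision=4,suppress=True)
p=at_z('wrist',(268.5,258),.081);print(p)
show();plan([p[0],p[1],.0725],step=2.2)
E
```

```text
[0.5712 0.3278 0.081 ]
t 7.88 p [0.5767 0.3193 0.1373] F [ 1.22 -1.63  0.19] w 0.548 toolx [ 0.009  0.001 -1.   ] tooly yaw -2.033
n 3 each turn 0.0
[[2.16, -0.16, 0.31], [2.16, -0.16, 0.31], [2.16, -0.16, 0.31]]
```

apply_moves:
  travel:
    - [1.8,-0.3,0.5]
    - [1.8,-0.2,0.4]
    - [1.5,0,0]
    - [0.9,0,0]
    - [0.2,0,0]
  turn:
    - [0,-0.008,0.005]
    - [0,0,0]
    - [0,0,0]
    - [0,0,0]
    - [0,0,0]
  grip: [0.45,0.45,0.45,0.45,0.45]

```text
t: 8.3
eef_pos: [0.5784, 0.3268, 0.0795]
tool_rot: [-0.167, 0.691, -0.161, -0.684]
contact_force: [-1.1, -0.7, 0.0]
gripper_width: 0.55
```

```bash
python3 - <<'E'
from h import *
show();plan([.571,.3275,.073],step=2.2)
E
```

```text
t 8.3 p [0.5784 0.3268 0.0795] F [-1.11 -0.71  0.02] w 0.55 toolx [ 0.011  0.006 -1.   ] tooly yaw -2.04
n 1 each turn 0.0
[[0.65, 0.28, 0.69]]
```

apply_moves:
  travel:
    - [0.1,0.3,0.7]
    - [0.4,0,0]
    - [0.2,0,0]
    - [0,0,0]
  turn:
    - [0,-0.01,0.015]
    - [0,0,0]
    - [0,0,0]
    - [0,0,0]
  grip: [0.45,0.45,0.45,0.45]

```text
t: 8.63
eef_pos: [0.5717, 0.3269, 0.0734]
tool_rot: [0.163, -0.686, 0.166, 0.689]
contact_force: [-0.7, -0.4, -0.0]
gripper_width: 0.55
```

```bash
python3 - <<'E'
from h import *
show();plan([.571,.3275,.073],step=2.2)
E
```

```text
t 8.63 p [0.5717 0.3269 0.0734] F [-0.71 -0.41 -0.02] w 0.55 toolx [-0.004 -0.003 -1.   ] tooly yaw -2.042
n 1 each turn 0.0
[[0.04, -0.03, 0.09]]
```

Close and watch force.

apply_moves:
  travel:
    - [0,0,0]
    - [0,0,0]
    - [0,0,0]
    - [0,0,0]
    - [0,0,0]
    - [0,0,0]
  turn:
    - [0,0,0]
    - [0,0,0]
    - [0,0,0]
    - [0,0,0]
    - [0,0,0]
    - [0,0,0]
  grip: [1,1,1,1,1,1]
  newtons: 60

```text
t: 9.13
eef_pos: [0.5727, 0.3272, 0.0753]
tool_rot: [0.164, -0.687, 0.166, 0.688]
contact_force: [-0.2, 1.0, -0.9]
gripper_width: 0.217
```

```bash
python3 - <<'E'
from h import *
show()
E
```

```text
t 9.13 p [0.5727 0.3272 0.0753] F [-0.24  0.98 -0.89] w 0.217 toolx [-0.002 -0.002 -1.   ] tooly yaw -2.042
```

apply_moves:
  travel:
    - [-1.5,0,0]
    - [-3,0,0]
    - [-4,0,0]
    - [-4,0,0]
    - [0,0,0]
  turn:
    - [0,0,0]
    - [0,0,0]
    - [0,0,0]
    - [0,0,0]
    - [0,0,0]
  grip: [1,1,1,1,1]

```text
t: 9.55
eef_pos: [0.5728, 0.3285, 0.202]
tool_rot: [0.164, -0.687, 0.165, 0.689]
contact_force: [0.9, 1.4, 0.3]
gripper_width: 0.21
```

```bash
python3 - <<'E'
from h import *
show();plan([.50,.095,.175],yaw=-.14,step=3.5)
E
```

```text
t 9.55 p [0.5728 0.3285 0.202 ] F [0.93 1.38 0.34] w 0.21 toolx [-0.003 -0.001 -1.   ] tooly yaw -2.041
n 8 each turn -0.0175
[[0.34, 3.01, -0.51], [0.34, 3.02, -0.46], [0.34, 3.03, -0.41], [0.34, 3.04, -0.35], [0.34, 3.04, -0.3], [0.34, 3.05, -0.25], [0.34, 3.05, -0.19], [0.34, 3.05, -0.14]]
```

apply_moves:
  travel:
    - [0.3,3.0,-0.5]
    - [0.3,3.0,-0.45]
    - [0.3,3.0,-0.4]
    - [0.3,3.0,-0.35]
    - [0.35,3.0,-0.3]
    - [0.35,3.0,-0.25]
    - [0.35,3.0,-0.2]
    - [0.35,2.5,-0.15]
  turn:
    - [-0.0175,0,0]
    - [-0.0175,0,0]
    - [-0.0175,0,0]
    - [-0.0175,0,0]
    - [-0.0175,0,0]
    - [-0.0175,0,0]
    - [-0.0175,0,0]
    - [-0.0175,0,0]
  grip: [1,1,1,1,1,1,1,1]

```text
t: 10.22
eef_pos: [0.5032, 0.1036, 0.1778]
tool_rot: [-0.114, 0.701, -0.106, -0.696]
contact_force: [0.7, -0.6, -0.8]
gripper_width: 0.211
```

apply_moves:
  travel:
    - [0,0,0]
    - [0,0,0]
    - [0,0,0]
    - [0,0,0]
  turn:
    - [0,0,0]
    - [0,0,0]
    - [0,0,0]
    - [0,0,0]
  grip: [1,1,1,1]

```text
t: 10.55
eef_pos: [0.5012, 0.0964, 0.1768]
tool_rot: [-0.116, 0.7, -0.11, -0.696]
contact_force: [-0.1, -0.1, -0.1]
gripper_width: 0.212
```

```bash
python3 - <<'E'
from h import *
np.set_printoptions(precision=4,suppress=True)
show()
im=eyes.read_camera('wrist'); np.save('w8.npy',im); cv2.imwrite('pics/w8.png',cv2.resize(im[120:400,180:560],None,fx=2,fy=2,interpolation=cv2.INTER_CUBIC)[...,::-1])
show()
print(proj('wrist',[.4844,.045,.057]))
E
```

```text
t 10.55 p [0.5012 0.0964 0.1768] F [-0.13 -0.13 -0.09] w 0.212 toolx [ 0.006  0.007 -1.   ] tooly yaw -1.892
t 10.6 p [0.5013 0.0967 0.1767] F [-0.5  -0.19 -0.98] w 0.211 toolx [ 0.006  0.007 -1.   ] tooly yaw -1.891
[345.6247 211.365 ]
```

View pics/w8.png

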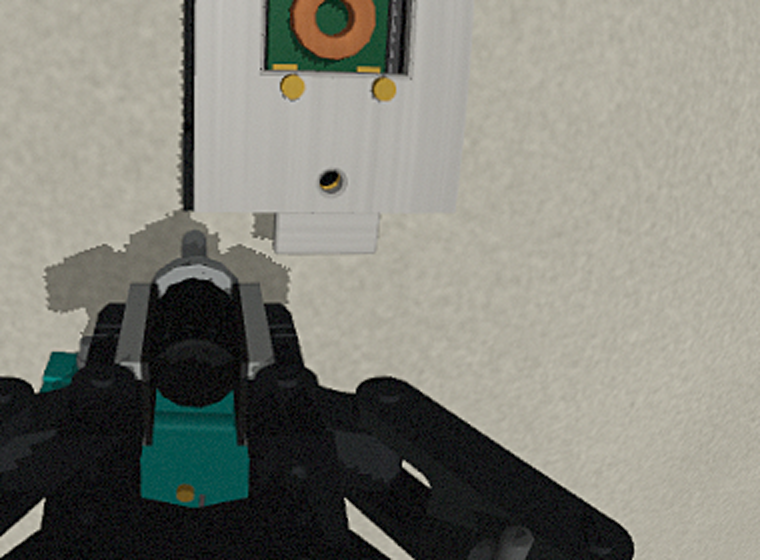

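```bash
python3 - <<'E'
from h import *
np.set_printoptions(precision=4,suppress=True)
o=status.get_obs();M=rot(o['tool_rot']);print('tip px pred',proj('wrist',np.array(o['eef_pos'])+M[:,0]*.070))
im=np.load('w8.npy');g=cv2.cvtColor(im,cv2.COLOR_RGB2GRAY);
sub=g[200:222,334:358].astype(int); med=np.median(sub); ys,xs=np.nonzero(abs(sub-med)>25); print('hole',xs.mean()+334,ys.mean()+200,len(xs))
p=at_z('wrist',(345.75,210.6),.0577);print(p)
# level tool, then target
show();plan([p[0],p[1],.142],step=2)
E
```

```text
tip px pred [276.6529 235.7391]
hole 345.6231884057971 210.1159420289855 138
[0.4853 0.0448 0.0577]
t 10.6 p [0.5013 0.0967 0.1767] F [-0.5  -0.19 -0.98] w 0.211 toolx [ 0.006  0.007 -1.   ] tooly yaw -1.891
n 4 each turn 0.0
[[0.86, 1.36, -0.03], [0.86, 1.36, -0.03], [0.86, 1.36, -0.03], [0.86, 1.36, -0.03]]
```

apply_moves:
  travel:
    - [0.85,1.4,0]
    - [0.85,1.4,0]
    - [0.85,1.3,0]
    - [0.85,1.2,0]
    - [0,0,0]
    - [0,0,0]
  turn:
    - [0,-0.005,0.01]
    - [0,0,0]
    - [0,0,0]
    - [0,0,0]
    - [0,0,0]
    - [0,0,0]
  grip: [1,1,1,1,1,1]

```text
t: 11.1
eef_pos: [0.4825, 0.0436, 0.1382]
tool_rot: [0.11, -0.697, 0.112, 0.7]
contact_force: [0.3, 1.1, -1.2]
gripper_width: 0.211
```

```bash
python3 - <<'E'
from h import *
np.set_printoptions(precision=4,suppress=True)
show()
im=eyes.read_camera('wrist'); np.save('w9.npy',im); cv2.imwrite('pics/w9.png',cv2.resize(im[190:280,220:340],None,fx=6,fy=6,interpolation=cv2.INTER_CUBIC)[...,::-1])
o=status.get_obs();M=rot(o['tool_rot']);tip=np.array(o['eef_pos'])+M[:,0]*.070;print('tip',tip,proj('wrist',tip),'hole',proj('wrist',[.4853,.0448,.0577]))
E
```

```text
t 11.1 p [0.4825 0.0436 0.1382] F [ 0.34  1.1  -1.16] w 0.211 toolx [-0.004 -0.002 -1.   ] tooly yaw -1.887
tip [0.4819 0.0432 0.0681] [276.6502 235.7428] hole [272.8002 225.9708]
```

View pics/w9.png

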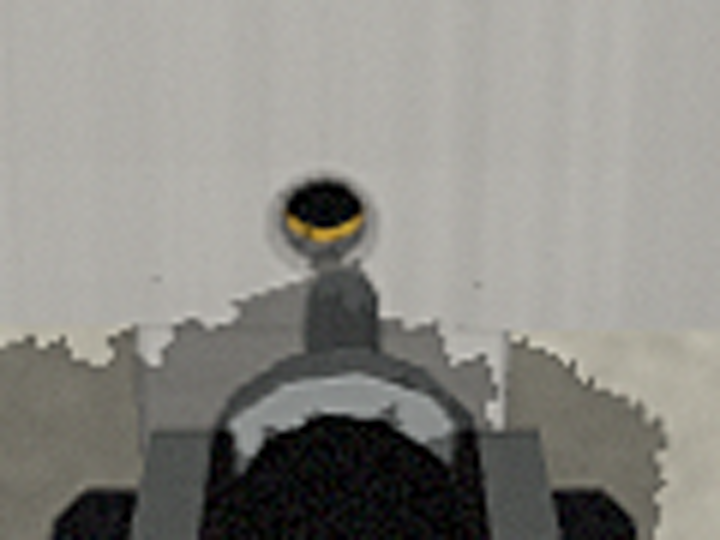

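```bash
python3 - <<'E'
from h import *
np.set_printoptions(precision=4,suppress=True)
p=at_z('wrist',(273.8,226.3),.0577);print(p)
o=status.get_obs();M=rot(o['tool_rot']);tip=np.array(o['eef_pos'])+M[:,0]*.070
p=(p+np.array([.4853,.0448,.0577]))/2
print(p,'tip->hole in tool cm',M.T@(p-tip)*100); show()
E
```

```text
[0.4849 0.0442 0.0577]
[0.4851 0.0445 0.0577] tip->hole in tool cm [ 1.0354 -0.2267 -0.261 ]
t 11.15 p [0.4823 0.0433 0.1381] F [-0.38 -0.37 -0.62] w 0.211 toolx [-0.005 -0.002 -1.   ] tooly yaw -1.887
```

apply_moves:
  travel:
    - [0,-0.2,-0.23]
    - [0,0,0]
    - [0,0,0]
  turn:
    - [0,0.004,-0.0035]
    - [0,0,0]
    - [0,0,0]
  grip: [1,1,1]

```text
t: 11.4
eef_pos: [0.4861, 0.0456, 0.1386]
tool_rot: [-0.112, 0.699, -0.111, -0.698]
contact_force: [-0.1, 0.6, -0.4]
gripper_width: 0.214
```

```bash
cat >> h.py <<'E'
def off():
    o=status.get_obs();M=rot(o['tool_rot']);tip=np.array(o['eef_pos'])+M[:,0]*.070
    print('tip->hole tool cm',np.round(M.T@(np.array([.4850,.0444,.0577])-tip)*100,2),'tilt y,z',np.round(M.T@[0,0,-1],4)[1:]);show()
E
python3 -c "from h import *;off()"
```

```text
tip->hole tool cm [1.08 0.17 0.08] tilt y,z [0.0017 0.0016]
t 11.4 p [0.4861 0.0456 0.1386] F [-0.07  0.57 -0.39] w 0.214 toolx [ 0.002  0.001 -1.   ] tooly yaw -1.886
```

apply_moves:
  travel:
    - [0,0.13,0.07]
    - [0,0,0]
    - [0,0,0]
    - [0,0,0]
  turn:
    - [0,0,0]
    - [0,0,0]
    - [0,0,0]
    - [0,0,0]
  grip: [1,1,1,1]

```text
t: 11.73
eef_pos: [0.4861, 0.0461, 0.1395]
tool_rot: [-0.111, 0.7, -0.109, -0.697]
contact_force: [-0.0, 0.4, -1.1]
gripper_width: 0.208
```

```bash
python3 -c "from h import *;off()"
```

```text
tip->hole tool cm [1.18 0.22 0.08] tilt y,z [0.0033 0.0036]
t 11.73 p [0.4861 0.0461 0.1395] F [-0.05  0.38 -1.1 ] w 0.208 toolx [ 0.004  0.002 -1.   ] tooly yaw -1.884
```

apply_moves:
  travel:
    - [0,0.22,0.1]
    - [0,0,0]
  turn:
    - [0,-0.0036,0.0033]
    - [0,0,0]
  grip: [1,1]

```text
t: 11.9
eef_pos: [0.4843, 0.0445, 0.1396]
tool_rot: [0.11, -0.698, 0.11, 0.699]
contact_force: [0.9, -0.2, -1.0]
gripper_width: 0.214
```

```bash
python3 -c "
from h import *
off();eyes.read_camera('side');off();eyes.read_camera('side');off()"
```

```text
tip->hole tool cm [ 1.19 -0.02 -0.06] tilt y,z [-0.0001 -0.0001]
t 11.9 p [0.4843 0.0445 0.1396] F [ 0.85 -0.24 -1.  ] w 0.214 toolx [-0. -0. -1.] tooly yaw -1.883
tip->hole tool cm [ 1.2   0.01 -0.05] tilt y,z [0.0002 0.0002]
t 11.95 p [0.4845 0.0446 0.1397] F [ 0.77 -0.04 -0.94] w 0.209 toolx [ 0.  0. -1.] tooly yaw -1.883
tip->hole tool cm [ 1.2   0.02 -0.05] tilt y,z [0.0003 0.0003]
t 12.0 p [0.4846 0.0447 0.1397] F [-0.1  -0.29 -0.75] w 0.212 toolx [ 0.  0. -1.] tooly yaw -1.883
```

apply_moves:
  travel:
    - [0.6,0.02,-0.05]
    - [0.6,0,0]
  turn:
    - [0,0,0]
    - [0,0,0]
  grip: [1,1]

```text
t: 12.17
eef_pos: [0.4859, 0.0444, 0.128]
tool_rot: [-0.11, 0.699, -0.11, -0.697]
contact_force: [0.2, 0.2, 0.1]
gripper_width: 0.212
```

```bash
python3 -c "
from h import *
off()"
```

```text
tip->hole tool cm [0.03 0.04 0.1 ] tilt y,z [0.0015 0.0026]
t 12.17 p [0.4859 0.0444 0.128 ] F [0.16 0.19 0.12] w 0.212 toolx [ 0.003  0.001 -1.   ] tooly yaw -1.883
```

apply_moves:
  travel:
    - [0.3,0.03,0.08]
    - [0.4,0,0.02]
  turn:
    - [0,-0.0026,0.0015]
    - [0,0,0]
  grip: [1,1]

```text
t: 12.33
eef_pos: [0.4849, 0.0444, 0.1197]
tool_rot: [0.11, -0.698, 0.11, 0.699]
contact_force: [1.0, 0.2, -0.1]
gripper_width: 0.212
```

```bash
python3 -c "
from h import *
off()"
```

```text
tip->hole tool cm [-0.8  -0.   -0.01] tilt y,z [-0.0001 -0.0002]
t 12.33 p [0.4849 0.0444 0.1197] F [ 0.96  0.17 -0.14] w 0.212 toolx [-0. -0. -1.] tooly yaw -1.884
```

apply_moves:
  travel:
    - [0.4,0,0]
    - [0.4,0,0]
  turn:
    - [0,0,0]
    - [0,0,0]
  grip: [1,1]

```text
t: 12.5
eef_pos: [0.4851, 0.0445, 0.1106]
tool_rot: [0.11, -0.698, 0.11, 0.699]
contact_force: [1.1, -0.6, -1.5]
gripper_width: 0.21
```

```bash
python3 -c "
from h import *
off()"
```

```text
tip->hole tool cm [-1.71  0.01  0.01] tilt y,z [ 0.0001 -0.0002]
t 12.5 p [0.4851 0.0445 0.1106] F [ 1.15 -0.59 -1.51] w 0.21 toolx [-0.  0. -1.] tooly yaw -1.884
```

apply_moves:
  travel:
    - [0.5,0,0]
    - [0.5,0,0]
    - [0.5,0,0]
  turn:
    - [0,0,0]
    - [0,0,0]
    - [0,0,0]
  grip: [1,1,1]
  newtons: 90

```text
t: 12.75
eef_pos: [0.4852, 0.0446, 0.094]
tool_rot: [0.11, -0.698, 0.11, 0.699]
contact_force: [1.2, 1.2, -0.5]
gripper_width: 0.208
```

```bash
python3 -c "
from h import *
off()"
```

```text
tip->hole tool cm [-3.37  0.02  0.01] tilt y,z [ 0.0002 -0.0001]
t 12.75 p [0.4852 0.0446 0.094 ] F [ 1.23  1.19 -0.52] w 0.208 toolx [-0.  0. -1.] tooly yaw -1.883
```

apply_moves:
  travel:
    - [0.4,0,0]
    - [0.4,0,0]
  turn:
    - [0,0,0]
    - [0,0,0]
  grip: [1,1]

```text
t: 12.92
eef_pos: [0.4853, 0.0447, 0.085]
tool_rot: [0.11, -0.698, 0.11, 0.699]
contact_force: [-1.1, -0.2, 4.4]
gripper_width: 0.205
```

```bash
python3 -c "
from h import *
off()"
```

```text
tip->hole tool cm [-4.27  0.04  0.02] tilt y,z [ 0.0002 -0.0002]
t 12.92 p [0.4853 0.0447 0.085 ] F [-1.06 -0.25  4.36] w 0.205 toolx [-0.  0. -1.] tooly yaw -1.883
```

Spring force rising; expect a hard stop near 0.083. Press in smaller steps.

apply_moves:
  travel:
    - [0.3,0,0]
  turn:
    - [0,0,0]
  grip: [1]

```text
t: 13.0
eef_pos: [0.4854, 0.0447, 0.0821]
tool_rot: [0.11, -0.698, 0.11, 0.699]
contact_force: [-12.6, -2.1, 53.1]
gripper_width: 0.204
```

```bash
python3 -c "
from h import *
off()"
```

```text
tip->hole tool cm [-4.56  0.05  0.03] tilt y,z [ 0.     -0.0002]
t 13.0 p [0.4854 0.0447 0.0821] F [-12.62  -2.15  53.06] w 0.204 toolx [-0.  0. -1.] tooly yaw -1.883
```

apply_moves:
  travel:
    - [0.05,0,0]
  turn:
    - [0,0,0]
  grip: [1]

```text
t: 13.08
eef_pos: [0.4854, 0.0448, 0.0825]
tool_rot: [0.11, -0.698, 0.11, 0.699]
contact_force: [-6.2, -0.8, 19.1]
gripper_width: 0.206
```

```bash
python3 -c "
from h import *
off()"
```

```text
tip->hole tool cm [-4.52  0.04  0.03] tilt y,z [-0.0006 -0.0007]
t 13.08 p [0.4854 0.0448 0.0825] F [-6.23 -0.79 19.07] w 0.206 toolx [-0.001 -0.    -1.   ] tooly yaw -1.884
```

Check that it is steady and look at the scene.

```bash
python3 - <<'E'
from h import *
a=eyes.read_camera('scene'); b=eyes.read_camera('side')
for _ in range(4): eyes.read_camera('side')
show()
f=lambda x:cv2.resize(x,(400,300),interpolation=cv2.INTER_CUBIC)
cv2.imwrite('pics/end.png',np.hstack([f(a[130:370,180:500]),f(b[110:320,130:410])])[...,::-1])
E
```

```text
t 13.38 p [0.4854 0.0447 0.0825] F [-4.38 -0.61 15.5 ] w 0.203 toolx [-0. -0. -1.] tooly yaw -1.884
```

View pics/end.png

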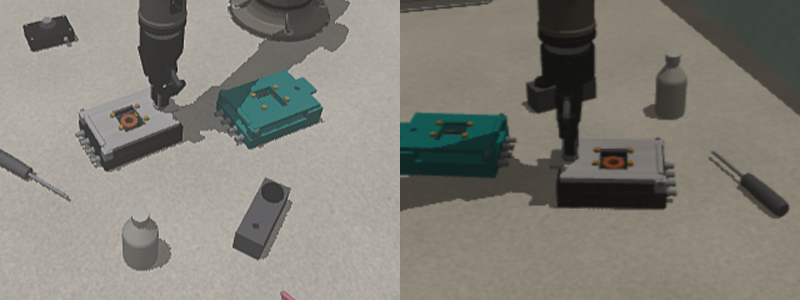

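apply_moves:
  travel:
    - [0.09,0,0]
  turn:
    - [0,0,0]
  grip: [1]

```text
t: 13.47
eef_pos: [0.4854, 0.0447, 0.0826]
tool_rot: [0.11, -0.698, 0.11, 0.698]
contact_force: [-3.9, -0.5, 13.9]
gripper_width: 0.204
```

```bash
python3 - <<'E'
from h import *
show()
for _ in range(6): eyes.read_camera('side')
show()
o=status.get_obs()
if 10<o['contact_force'][2]<38: print(bot.hand_in())
E
```

```text
t 13.47 p [0.4854 0.0447 0.0826] F [-3.89 -0.52 13.88] w 0.204 toolx [-0. -0. -1.] tooly yaw -1.884
t 13.77 p [0.4854 0.0447 0.0826] F [-3.65 -0.89 14.65] w 0.203 toolx [-0. -0. -1.] tooly yaw -1.884
the job is handed in; nothing more can be done
None
```

The job is handed in at 13.8 s: the arm is still gripping the guide pin and pressing the cover shut.

- **Zero reading:** with the cover open, I pressed the trigger-box button to its hard stop. A later picture shows it back up.
- **Cover and pin:** I pulled the cover over from behind and let it sink onto the contacts. Then I took the guide pin from its stand and pushed it through the cover into the base hole.
- **Shut:** the pin stopped hard with the TCP at a height of 0.0826 m, within a millimetre of the 0.083 m I expected for a shut cover. The push held steady at about 14–15 N against the 7 N needed. I judged the cover shut from this height and force; the cover angle itself was not measured.
- **Left alone:** the last picture shows the shorting plug in its stand. The screwdriver and the bottle look unmoved.

Two things did not go cleanly:

- **Short force peaks:** the wrist force briefly reached about 61 N at the button stop and 53 N when the pin seated. Both are under the 120 N wrist limit. They came through the fingertips and the pin rather than the gripper's body, so I don't count them against the 40 N limit.
- **Pink look-alike:** it stood upright at the start but appears to be lying on the bench now. Pictures from before the arm came near it seem to show it already tipped, and I did not touch it.

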